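Cap the spare suction stub with a cam-arm cap

ROBOT

A 6-joint arm with a two-finger parallel gripper is mounted at the origin on the work surface. World frame = base frame: x ahead of the robot, y to its left, z up, the work surface at z = 0. Lengths are in mm, angles in rad, forces in N, time in s.
With the tool pointing down it reaches from about 300 to 775 mm from the base axis. Payload 14.6 kg.
Tool frame: the origin (TCP) lies midway between the tips of the shut fingers; the grasp point (between the pads) lies 19 mm behind it; z points along the fingers, y is the direction in which the jaws open and shut (so a half turn about z gives the same grasp; the last joint's range is limited). The gripper opens to 94 mm and grips with 3 to 60 N. Pads are 16 mm wide; open, the fingers measure 119 mm over their backs; the gripper's body (75 mm by 177 mm) begins 78 mm behind the grasp point.
Start: joints at [1.193, 0.3, 1.521, -0, 1.321, -0.067], TCP at [168.198, 523.64, 205.446] pointing down, gripper open.
Joint ranges: [-3.03, 3.03], [-0.79, 2.21], [0.23, 2.52], [-1.04, 4.18], [0, 3.07], [-2.55, 2.55]. Speed limits (rad/s): [2.22, 2.22, 2.57, 3.14, 3.14, 3.14].

INTERFACE

Orientations are given as [roll, pitch, yaw] about the fixed x, y, z axes, in that order (R = Rz(yaw) Ry(pitch) Rx(roll)).
In Python, from cell import manip gives the robot as it stands.
- The arm moves only by the tool play_rows, never from a script. Its argument "commands" is a list of rows, each an object of numbers: "x", "y", "z": the shift along the tool's x, y, z in m; "wx", "wy", "wz": the turn, a rotation vector about the tool's x, y, z in degrees; "grip": the opening, from 0 (shut) to 1 (fully open). In form: [{"x": .., "y": .., "z": .., "wx": .., "wy": .., "wz": .., "grip": ..}, ...]. A call has 1 to 20 rows; each row shifts and turns the commanded pose from where the row before left it, along the tool's axes as they then stand; what a row does not reach is not made up. A row lasts 1/8 s, in which the tool goes at most 62.5 mm and 10.7 degrees, less where a joint would pass 70% of its speed; a pose out of reach is approached as far as the arm can. A call is refused whole if a number of a shift passes 0.0625 or a number of a turn 10.7, either way. A call with a gripper value outside its range is refused whole. The fingers move at their own pace and stop on an object; "squeeze" is the grip in N (left out, the last holds). Time passes only in rows, so rows that do not move let the fingers close. It gives the time, the measured TCP pose, the force and the opening at its end, in the units of the state.
- manip.read_state(): the state, without advancing time (a new reading comes with each control period).
- manip.camera(name): name is "scene" or "top" or "wrist"; returns (picture, depth): 400x640x3 uint8, red, green, blue; 400x640 float32, mm along the optical axis (not along the pixel's ray), 0 where there is no reading.
- manip.camera_info(name): a dict with "intrinsics" (3x3 intrinsics, pixels), "k1" (the pictures are not rectified: a ray, as slopes to the right and down, at radius r is drawn at 1 + k1 r^2 times it, then the intrinsics apply), "camera_from_world" (4x4, takes a point from world to camera coordinates); the wrist camera has in their place "tool_from_camera" (4x4, takes a point from camera to tool coordinates, whose origin is the TCP and whose axes are the flange's). Camera axes: x right, y up, looking along -z (the intrinsics and any distortion apply to the point x, -y, -z); pixel columns grow to the right and rows downward; lengths in mm; the calibration is good to about 2 mm. A picture is of the moment at which its call begins: read the wrist's pose just before it. camera_info takes no time and is no camera call.
- manip.sign_off(): hands the job in, once; it reports no verdict.
The state is a dict: "clock": time; "joints": joint angles; "qd": joint speeds; "effort": joint torques, N m; "eef_pos": TCP position; "eef_rot": TCP orientation; "wrist_force": force on the tool from outside, world axes, zero at the start; "moment": the same for the moment, N m; "finger_gap": finger opening in mm.
Only numpy, scipy, OpenCV 4.12 (cv2) and the standard library are available. Lean on these libraries where they do the work, as an engineer would, in place of code of your own. Each camera call takes 0.05 s, during which the arm holds its last target.

TASK

Close off the bench's suction stub: set the red cam-arm cap on the upright grooved stub of the green suction box and, with both arms still up, press it home on its stiff seal with a firm push of about 22 N for a moment (more than 15 N, never over 30 N). Then, without forcing the stub (60 N at most), swing the two cam arms down together until both lie fully down alongside it, and let go. Leave the other things on the bench alone.

Things in the scene. Friction and masses are not known exactly. Their poses are not given: they have to be found in the camera images.
- cap: Red round cap, open below, about 0.3 kg, standing on the bench. Origin: centre of its lower rim, z up. Outer diameter 47, bore 39, 25 deep, flat top at z = 30 with a black grip knob, diameter 26, up to z = 50. Two steel cam arms hinge at its +y and -y sides on pins along its x at y = +-27, z = 14.8. It fits the stub turned any way round.
- cam_left (a joint): Hinge angle (rad) of the cam arm on the cap's +y side: 0 = arm points out and 30 degrees up, 0.52 = straight out, 2.09 = hanging straight down beside the cap, stop at 2.10. Starts at 0 to 0.3; fully down above 1.93. Arm 45 long from its pin, 12 wide (18 at the round end), 6 thick. The hinge rubs (0.06 N m) and stays where it is left.
- cam_right (a joint): The same for the arm on the cap's -y side. Each arm's brass nose swings under the stub's lip as the arm comes down and draws the cap tight. Hanging down, the arms measure 64 over their outer faces: an open gripper coming down astride the knob, fingers in line with the arms, pushes both down and can then squeeze them in from the sides.
- cam_left_tip (a point): Middle of the round end of the +y cam arm, 36 from its pin.
- cam_right_tip (a point): Middle of the round end of the -y cam arm, 36 from its pin.
- suction_box: Green suction box 140 x 140 x 50 high, fixed on the bench, origin under its centre, z up, a grey hose port on its +x side. From the middle of its top rises the aluminium stub: pipe diameter 30, then a grooved end.
- stub_mouth (a point): Point of the box on the stub's axis, 120 above the bench; the top of the stub's lip lies up to 6 above or below it (clamped differently each time): feel for it. Lip diameter 36, 7 high, 3 chamfer; groove diameter 25 below. A rubber seal stands 2 to 5 proud of the lip, resists with 8 N, yields to a slow push, stays pressed in; then the cap's ceiling meets the lip (hard stop): home.
- gouge: Carving gouge with wooden handle, 250 long, 27 thick, lying along its x axis, loose; leave alone. Origin at the front end of the handle, on the bench.
- mallet: Round carver's mallet standing head down, diameter 80, 235 high, loose; leave alone. Origin under it.
- glue: White glue bottle, diameter 56, 150 high, loose; leave alone. Origin under it.
- spare_seal: Loose black spare seal ring, diameter 34, 6 thick; leave alone. Origin under its centre.
- wood_block: Pine block 110 x 90 x 82 high, loose; leave alone. Origin under it.
- carved_bird: Carved wooden bird, 125 high on a round base of diameter 70, loose; leave alone. Origin under it.
- brush: Bench brush lying along its x axis, loose; leave alone. Origin under it.
Things that resemble listed ones, but are neither listed nor needed, are in the scene too. There is more than one size of the suction_box; the job needs the larger.

How it is judged:
By the outcome, as a careful person would: the job done as asked, in the order asked, and still so for the second after the job is handed in, with the robot touching nothing.
It also fails if it takes over 64 s, if anything falls off the work surface, if the arm or the gripper's body presses on something with over 40 N, if the wrist force passes 120 N, or if a joint passes its speed limit or range.

## Working session

There is one attempt and no reset: what is moved stays moved. The work goes in short steps, Python scripts to look and compute and a tool call to move; the robot and the scene stay as the last step left them, time stands still between calls to the robot, and variables do not carry over. Pictures are saved under pics/ and viewed, and the job is handed in when it is done.

Besides the shell and the picture viewer there is one more tool, called after "Call:" as a command line: name --argument value ..., lists and objects as JSON in quotes. play_rows: Moves the arm, as the interface text tells. Its arguments: {"type":"object","properties":{"commands":{"type":"array"},"squeeze":{"type":"number"}},"required":["commands"]}

```bash
ls; mkdir -p pics; python3 - <<'E'
from cell import manip
import cv2,numpy as np
s=manip.read_state();print(s)
for n in ("scene","top"):
    p,d=manip.camera(n); cv2.imwrite(f"pics/{n}0.png",p[:,:,::-1]); np.save(f"pics/{n}0_d.npy",d); np.save(f"pics/{n}0.npy",p)
    i=manip.camera_info(n);print(n,{k:np.round(v,4).tolist() for k,v in i.items()})
i=manip.camera_info("wrist");print({k:np.round(v,4).tolist() for k,v in i.items()})
E
```

```text
pics
{'clock': 0.0, 'joints': array([ 1.19341610e+00,  3.00463584e-01,  1.52158233e+00,  9.24834521e-06,
        1.32069539e+00, -6.65933097e-02]), 'qd': array([-4.65203626e-05, -9.24586463e-04,  5.48776013e-04,  5.33184029e-04,
       -1.01827781e-03, -4.11595918e-04]), 'effort': array([ 5.43309987e-03, -5.31813169e+01, -3.52746499e+01,  7.11041735e-02,
        2.42605212e-02, -7.72199337e-05]), 'eef_pos': array([168.09452692, 523.40797749, 204.88992268]), 'eef_rot': array([-3.14044714e+00, -8.53742939e-05,  2.83080339e+00]), 'wrist_force': array([ 0.26777037, -0.52791549,  0.39052713]), 'moment': array([-0.02108283,  0.00108505, -0.00051406]), 'finger_gap': 94.35069200474156}
scene {'intrinsics': [[454.3625, 0.0, 315.7852], [0.0, 454.3625, 193.7256], [0.0, 0.0, 1.0]], 'k1': -0.1291, 'camera_from_world': [[-0.9044, 0.4265, 0.014, 465.081], [-0.3384, -0.7367, 0.5854, 109.958], [0.26, 0.5247, 0.8106, -1392.9174], [0.0, 0.0, 0.0, 1.0]]}
top {'intrinsics': [[450.5499, 0.0, 328.0318], [0.0, 450.5499, 199.8789], [0.0, 0.0, 1.0]], 'k1': -0.0614, 'camera_from_world': [[-0.0021, -1.0, 0.0012, -8.7742], [0.987, -0.0018, 0.1606, -528.5951], [-0.1606, 0.0016, 0.987, -1392.4206], [0.0, 0.0, 0.0, 1.0]]}
{'intrinsics': [[325.5683, 0.0, 316.8577], [0.0, 325.5683, 193.8328], [0.0, 0.0, 1.0]], 'k1': -0.0453, 'tool_from_camera': [[0.0013, 0.966, 0.2585, 75.7117], [1.0, -0.0014, 0.0001, 0.3574], [0.0005, 0.2585, -0.966, -179.3479], [0.0, 0.0, 0.0, 1.0]]}
```

View pics/scene0.png

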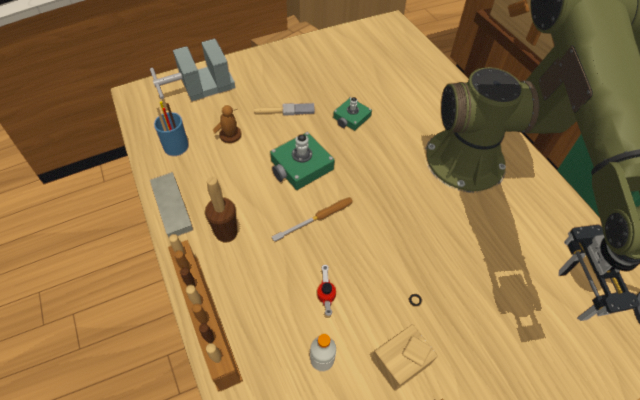

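View pics/top0.png

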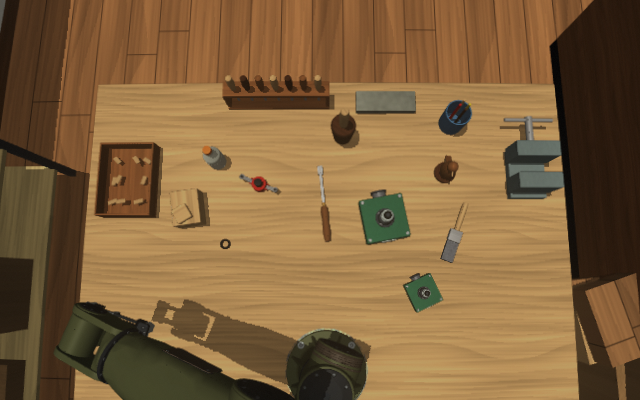

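The top view shows the red cap at about (260,184), with its arm ends near (243,177) and (277,191). The large green box is at about (385,217) with its stub at (387,215), and the smaller decoy box is at (423,292).

```bash
cat > h.py <<'E'
import numpy as np,cv2
from cell import manip
def rays(info,uv,T=None):
    K=np.array(info["intrinsics"],float);k=float(info["k1"])
    uv=np.atleast_2d(np.asarray(uv,float))
    d=np.stack([(uv[:,0]-K[0,2])/K[0,0],(uv[:,1]-K[1,2])/K[1,1]],1)
    u=d.copy()
    for _ in range(15): u=d/(1+k*(u**2).sum(1,keepdims=True))
    v=np.stack([u[:,0],-u[:,1],-np.ones(len(u))],1)
    return v
def wfc(name,st=None):
    i=manip.camera_info(name)
    if name!="wrist": return i,np.linalg.inv(np.array(i["camera_from_world"]))
    from scipy.spatial.transform import Rotation as R
    T=np.eye(4);T[:3,:3]=R.from_euler("xyz",st["eef_rot"]).as_matrix();T[:3,3]=st["eef_pos"]
    return i,T@np.array(i["tool_from_camera"])
def plane(name,uv,z,st=None):
    i,M=wfc(name,st);v=rays(i,uv)@M[:3,:3].T;o=M[:3,3]
    return o+v*((z-o[2])/v[:,2])[:,None]
def pts(name,uv,depth,st=None):
    i,M=wfc(name,st);uv=np.atleast_2d(uv);v=rays(i,uv)
    d=depth[uv[:,1].astype(int),uv[:,0].astype(int)]
    return (v*d[:,None])@M[:3,:3].T+M[:3,3]
def tri(a,b):
    # a,b: (origin,dir)
    (o1,d1),(o2,d2)=a,b
    A=np.stack([d1,-d2],1);t=np.linalg.lstsq(A,o2-o1,rcond=None)[0]
    p,q=o1+t[0]*d1,o2+t[1]*d2
    return (p+q)/2,np.linalg.norm(p-q)
E
python3 - <<'E'
from h import *
np.set_printoptions(suppress=True,precision=1)
for n in("top","scene"):
    p=np.load(f"pics/{n}0.npy");d=np.load(f"pics/{n}0_d.npy")
    hsv=cv2.cvtColor(p,cv2.COLOR_RGB2HSV)
    red=((hsv[...,0]<6)|(hsv[...,0]>174))&(hsv[...,1]>180)&(hsv[...,2]>80)
    k,l,st,c=cv2.connectedComponentsWithStats(red.astype(np.uint8))
    for j in range(1,k):
        if st[j,4]>15:
            ys,xs=np.where(l==j);P=pts(n,np.stack([xs,ys],1),d)
            print(n,"red",st[j],c[j],P.mean(0),P.min(0),P.max(0),plane(n,c[j],25))
    x0,y0=(385,217) if n=="top" else(303,150)
    g=((hsv[...,0]>60)&(hsv[...,0]<90)&(hsv[...,1]>100)).astype(np.uint8)
    k,l,st,c=cv2.connectedComponentsWithStats(g)
    for j in range(1,k):
        if 300<st[j,4]<6000:
            ys,xs=np.where(l==j);P=pts(n,np.stack([xs,ys],1),d)
            top=P[np.abs(P[:,2]-50)<8]
            if len(top)>50: print(n,"grn",st[j],np.median(P[:,2]),cv2.minAreaRect(top[:,:2].astype(np.float32)))
    ys,xs=np.mgrid[y0-25:y0+25,x0-25:x0+25];P=pts(n,np.stack([xs.ravel(),ys.ravel()],1),d)
    m=P[:,2]>95;Q=P[m];print(n,"stub",len(Q),Q.mean(0) if len(Q) else 0,Q.min(0),Q.max(0))
for n,(x,y,w,h) in {"top":(360,190,50,55),"scene":(270,120,70,70)}.items():
    p=np.load(f"pics/{n}0.npy")[y:y+h,x:x+w,::-1]
    cv2.imwrite(f"pics/{n}_stub.png",cv2.resize(p,None,fx=8,fy=8,interpolation=cv2.INTER_NEAREST))
p=np.load("pics/top0.npy")[160:205,230:290,::-1];cv2.imwrite("pics/top_cap.png",cv2.resize(p,None,fx=10,fy=10,interpolation=cv2.INTER_NEAREST))
E
```

```text
top red [251 177  17  14 105] [258.8 184. ] [583.1 214.   30.1] [564.  189.9   0.9] [607.  241.1  52.5] [[584.1 214.8  25. ]]
top stub 131 [ 459.6 -173.5  202.9] [ 298.1 -201.9   95.3] [ 488.2   -7.6 1459.3]
scene red [164 108   7  21  27] [167.  118.9] [ 800.4 -400.4  138.3] [ 798.7 -403.4  100.6] [ 802.4 -394.9  178.8] [[ 797.9 -525.7   25. ]]
scene red [318 282  18  21 194] [326.  293.8] [596.2 230.3  34.4] [569.6 193.5   7.3] [ 820.   613.5 1058.2] [[594.  226.9  25. ]]
scene grn [ 271  135   63   54 1518] 50.21550564565814 ((476.5537414550781, -178.08261108398438), (136.92247009277344, 135.04598999023438), 10.666232109069824)
scene stub 174 [ 488.8 -151.1  147.4] [ 457.9 -200.1   95.3] [ 820.   613.5 1058.2]
```

View pics/top_cap.png

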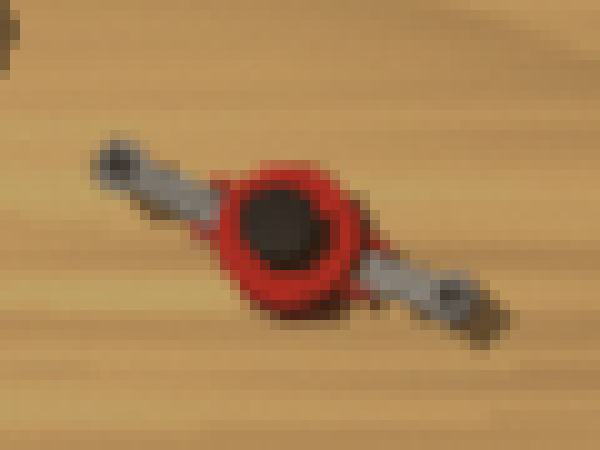

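View pics/top_stub.png

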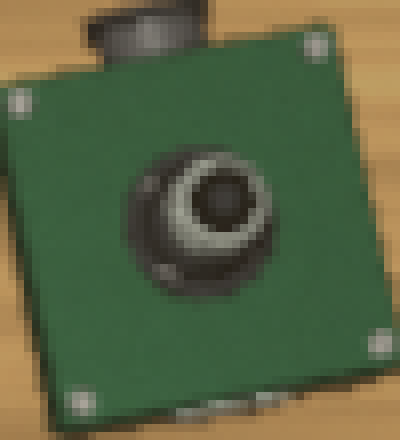

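The crops show the knob centre at about (257.5,182.5), arm ends at (241.5,175.7) and (274.8,189.2), and the stub mouth at (387.2,214.8).

```bash
python3 - <<'E'
from h import *
np.set_printoptions(suppress=True,precision=1)
print(plane("top",[257.5,182.3],50), plane("top",[[241.5,175.7],[274.8,189.2]],33),plane("top",[387.2,214.8],122))
E
```

```text
[[584.7 215.3  50. ]] [[610.1 270.6  33. ]
 [565.3 161.6  33. ]] [[ 470.1 -186.8  122. ]]
```

Call:
play_rows --commands '[{"x":-0.041,"y":-0.0138},{"x":-0.041,"y":-0.0138},{"x":-0.041,"y":-0.0138},{"x":-0.041,"y":-0.0138},{"x":-0.041,"y":-0.0138},{"x":-0.041,"y":-0.0138},{"x":-0.041,"y":-0.0138},{"x":-0.041,"y":-0.0138},{"x":-0.041,"y":-0.0138},{"x":-0.041,"y":-0.0138},{"x":-0.041,"y":-0.0138},{"x":-0.041,"y":-0.0138}]'

```text
$.commands[0]: bad value
```

Call:
play_rows --commands '[{"wz":10.5,"z":0.005},{"wz":10.5,"z":0.005},{"wz":10.5,"z":0.005},{"wz":10.5,"z":0.005},{"wz":10.5,"z":0.005},{"wz":10.5,"z":0.005},{"wz":10.5,"z":0.005},{"wz":10.5,"z":0.005},{"wz":10.3,"z":0.005},{},{}]'

```text
$.commands[0]: bad value
```

```bash
python3 - <<'E'
from h import *
s=manip.read_state();print(s["clock"],s["eef_pos"],s["eef_rot"],s["joints"],s["wrist_force"])
p,d=manip.camera("wrist");cv2.imwrite("pics/w1.png",p[:,:,::-1]);np.savez("pics/w1.npz",p=p,d=d,pos=s["eef_pos"],rot=s["eef_rot"])
E
```

```text
0.1 [168.11923368 523.45006393 204.96439435] [-3.14063521e+00 -4.79781649e-05  2.83082387e+00] [ 1.19341475e+00  3.00397272e-01  1.52149225e+00 -1.63684675e-05
  1.32066164e+00 -6.66087604e-02] [0.79430176 0.17322736 0.46276967]
```

View pics/w1.png

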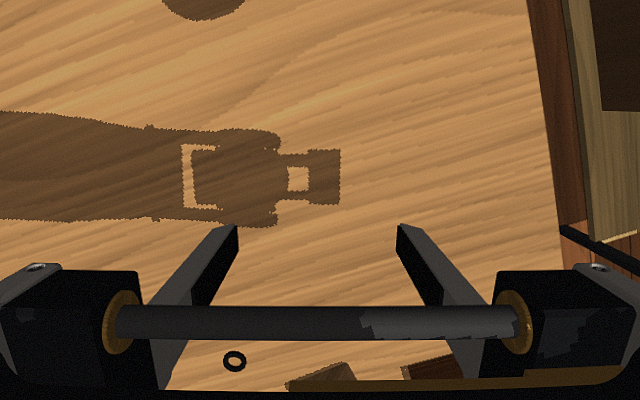

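The picture only shows the arm still at its start, because both calls were refused. I'll give every field in each row.

Call:
play_rows --commands '[{"x":-0.041,"y":-0.0138,"z":0,"wx":0,"wy":0,"wz":0,"grip":1},{"x":-0.041,"y":-0.0138,"z":0,"wx":0,"wy":0,"wz":0,"grip":1},{"x":-0.041,"y":-0.0138,"z":0,"wx":0,"wy":0,"wz":0,"grip":1},{"x":-0.041,"y":-0.0138,"z":0,"wx":0,"wy":0,"wz":0,"grip":1},{"x":-0.041,"y":-0.0138,"z":0,"wx":0,"wy":0,"wz":0,"grip":1},{"x":-0.041,"y":-0.0138,"z":0,"wx":0,"wy":0,"wz":0,"grip":1},{"x":-0.041,"y":-0.0138,"z":0,"wx":0,"wy":0,"wz":0,"grip":1},{"x":-0.041,"y":-0.0138,"z":0,"wx":0,"wy":0,"wz":0,"grip":1},{"x":-0.041,"y":-0.0138,"z":0,"wx":0,"wy":0,"wz":0,"grip":1},{"x":-0.041,"y":-0.0138,"z":0,"wx":0,"wy":0,"wz":0,"grip":1},{"x":-0.041,"y":-0.0138,"z":0,"wx":0,"wy":0,"wz":0,"grip":1},{"x":-0.041,"y":-0.0138,"z":0,"wx":0,"wy":0,"wz":0,"grip":1}]'

```text
clock: 1.65
eef_pos: [587.0, 214.5, 205.2]
eef_rot: [-3.141, -0.0, 2.831]
wrist_force: [-0.5, 0.2, -0.3]
finger_gap: 94.1
```

Call:
play_rows --commands '[{"x":0,"y":0,"z":0.005,"wx":0,"wy":0,"wz":10.5,"grip":1},{"x":0,"y":0,"z":0.005,"wx":0,"wy":0,"wz":10.5,"grip":1},{"x":0,"y":0,"z":0.005,"wx":0,"wy":0,"wz":10.5,"grip":1},{"x":0,"y":0,"z":0.005,"wx":0,"wy":0,"wz":10.5,"grip":1},{"x":0,"y":0,"z":0.005,"wx":0,"wy":0,"wz":10.5,"grip":1},{"x":0,"y":0,"z":0.005,"wx":0,"wy":0,"wz":10.5,"grip":1},{"x":0,"y":0,"z":0.005,"wx":0,"wy":0,"wz":10.5,"grip":1},{"x":0,"y":0,"z":0.005,"wx":0,"wy":0,"wz":10.5,"grip":1},{"x":0,"y":0,"z":0.005,"wx":0,"wy":0,"wz":10.3,"grip":1},{"x":0,"y":0,"z":0,"wx":0,"wy":0,"wz":0,"grip":1},{"x":0,"y":0,"z":0,"wx":0,"wy":0,"wz":0,"grip":1}]'

```text
clock: 3.02
eef_pos: [586.0, 215.6, 160.5]
eef_rot: [3.142, -0.0, 1.189]
wrist_force: [-0.4, 0.2, -0.3]
finger_gap: 94.0
```

```bash
python3 - <<'E'
from h import *
s=manip.read_state();print(s["clock"],s["eef_pos"],s["eef_rot"],s["joints"],s["wrist_force"])
p,d=manip.camera("wrist");cv2.imwrite("pics/w2.png",p[:,:,::-1]);np.savez("pics/w2.npz",p=p,d=d,pos=s["eef_pos"],rot=s["eef_rot"])
E
```

```text
3.025 [586.0149953  215.56472287 160.54994254] [ 3.14154625e+00 -2.39116275e-05  1.18910573e+00] [ 2.93841232e-01  5.02013894e-01  1.34615449e+00 -1.07657780e-05
  1.29337311e+00  6.75534777e-01] [-0.35627463  0.24517814 -0.29114195]
```

View pics/w2.png

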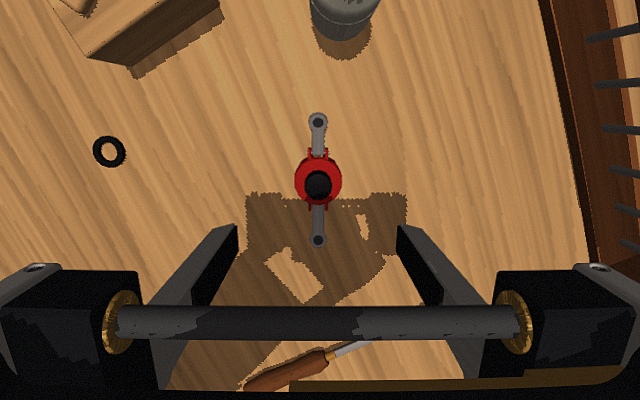

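The wrist picture shows the cap upright with its knob at about (318,186). Its arm holes are at (318,122) and (318,240), so the arms are in line with the tool's x axis.

```bash
python3 - <<'E'
from h import *
np.set_printoptions(suppress=True,precision=2)
f=np.load("pics/w2.npz");p,d=f["p"],f["d"];st=dict(eef_pos=f["pos"],eef_rot=f["rot"])
roi=(slice(105,260),slice(280,360))
g=cv2.cvtColor(p,cv2.COLOR_RGB2HSV)
red=((g[...,0]<6)|(g[...,0]>174))&(g[...,1]>180)&(g[...,2]>80)
blk=(g[...,2]<60)
m=np.zeros_like(blk);m[160:205,300:340]=blk[160:205,300:340]
k,l,s,c=cv2.connectedComponentsWithStats(m.astype(np.uint8));j=1+s[1:,4].argmax();print("knob",s[j],c[j])
ys,xs=np.where(l==j);P=pts("wrist",np.stack([xs,ys],1),d,st);print("knob z",np.percentile(P[:,2],[5,50,95]))
t=P[P[:,2]>48];print("top pts",len(t),(t.min(0)+t.max(0))/2,np.ptp(t,axis=0))
ys,xs=np.where(red);P=pts("wrist",np.stack([xs,ys],1),d,st);t=P[np.abs(P[:,2]-30)<3];c_,r=cv2.minEnclosingCircle(t[:,:2].astype(np.float32));print("red top",len(t),c_,r,np.median(t[:,2]))
e=[[318,122],[318,240]];P=pts("wrist",e,d,st);print(P);
q=plane("wrist",e,33,st);print(q,np.degrees(np.arctan2(*(q[0]-q[1])[1::-1])))
cv2.imwrite("pics/w2c.png",cv2.resize(p[105:260,270:370,::-1],None,fx=4,fy=4,interpolation=cv2.INTER_NEAREST)[:600])
E
```

```text
knob [305 170  27  30 645] [317.71 185.05]
knob z [40.77 49.92 51.12]
top pts 574 [594.58 246.65 193.95] [ 37.61  78.16 291.89]
red top 909 (587.711669921875, 220.0819091796875) 23.223339080810547 30.05071878050154
[[609.4  272.83  35.63]
 [566.36 164.91  35.66]]
[[609.37 272.72  33.  ]
 [565.95 163.85  33.  ]] 68.25769380875656
```

View pics/w2c.png

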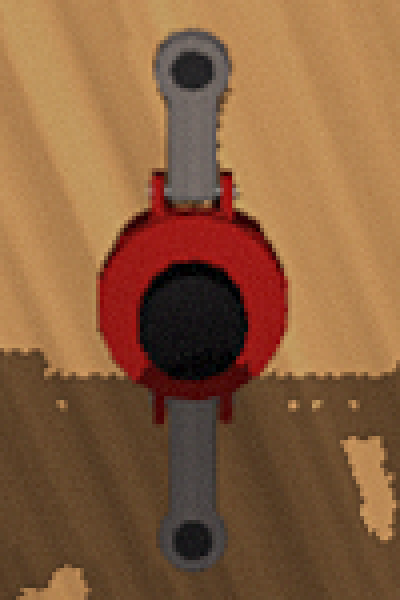

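Call:
play_rows --commands '[{"x":0.0042,"y":0,"z":0.02,"wx":0,"wy":0,"wz":0,"grip":1},{"x":0,"y":0,"z":0.02,"wx":0,"wy":0,"wz":0,"grip":1},{"x":0,"y":0,"z":0.02,"wx":0,"wy":0,"wz":0,"grip":1},{"x":0,"y":0,"z":0.02,"wx":0,"wy":0,"wz":0,"grip":0.7},{"x":0,"y":0,"z":0.02,"wx":0,"wy":0,"wz":0,"grip":0.6},{"x":0,"y":0,"z":0.015,"wx":0,"wy":0,"wz":0,"grip":0.6},{"x":0,"y":0,"z":0.009,"wx":0,"wy":0,"wz":0,"grip":0.6},{"x":0,"y":0,"z":0.004,"wx":0,"wy":0,"wz":0,"grip":0.6},{"x":0,"y":0,"z":0,"wx":0,"wy":0,"wz":0,"grip":0.6},{"x":0,"y":0,"z":0,"wx":0,"wy":0,"wz":0,"grip":0.6}]'

```text
clock: 4.32
eef_pos: [587.9, 219.5, 33.1]
eef_rot: [3.141, -0.001, 1.185]
wrist_force: [-0.1, -0.4, 0.4]
finger_gap: 56.4
```

Call:
play_rows --commands '[{"x":0,"y":0,"z":0.001,"wx":0,"wy":0,"wz":0,"grip":0.6},{"x":0,"y":0,"z":0,"wx":0,"wy":0,"wz":0,"grip":0.2},{"x":0,"y":0,"z":0,"wx":0,"wy":0,"wz":0,"grip":0.1},{"x":0,"y":0,"z":0,"wx":0,"wy":0,"wz":0,"grip":0.1},{"x":0,"y":0,"z":0,"wx":0,"wy":0,"wz":0,"grip":0.1},{"x":0,"y":0,"z":0,"wx":0,"wy":0,"wz":0,"grip":0.1}]' --squeeze 50

```text
clock: 5.08
eef_pos: [587.7, 219.4, 31.5]
eef_rot: [3.141, -0.0, 1.185]
wrist_force: [2.0, -0.1, 0.4]
finger_gap: 25.2
```

Call:
play_rows --commands '[{"x":0,"y":0,"z":-0.01,"wx":0,"wy":0,"wz":0,"grip":0.1},{"x":0,"y":0,"z":-0.025,"wx":0,"wy":0,"wz":0,"grip":0.1},{"x":0,"y":0,"z":-0.03,"wx":0,"wy":0,"wz":0,"grip":0.1},{"x":0,"y":0,"z":-0.03,"wx":0,"wy":0,"wz":0,"grip":0.1},{"x":0,"y":0,"z":-0.03,"wx":0,"wy":0,"wz":0,"grip":0.1},{"x":0,"y":0,"z":-0.025,"wx":0,"wy":0,"wz":0,"grip":0.1},{"x":0,"y":0,"z":-0.01,"wx":0,"wy":0,"wz":0,"grip":0.1},{"x":0,"y":0,"z":0,"wx":0,"wy":0,"wz":0,"grip":0.1}]'

```text
clock: 6.08
eef_pos: [587.5, 219.4, 191.5]
eef_rot: [3.141, -0.0, 1.185]
wrist_force: [-0.1, -0.6, -3.1]
finger_gap: 24.9
```

Call:
play_rows --commands '[{"x":-0.015,"y":0.0047,"z":0,"wx":0,"wy":0,"wz":0,"grip":0.1},{"x":-0.03,"y":0.0095,"z":0,"wx":0,"wy":0,"wz":0,"grip":0.1},{"x":-0.035,"y":0.011,"z":0,"wx":0,"wy":0,"wz":0,"grip":0.1},{"x":-0.035,"y":0.011,"z":0,"wx":0,"wy":0,"wz":0,"grip":0.1},{"x":-0.035,"y":0.011,"z":0,"wx":0,"wy":0,"wz":0,"grip":0.1},{"x":-0.035,"y":0.011,"z":0,"wx":0,"wy":0,"wz":0,"grip":0.1},{"x":-0.035,"y":0.011,"z":0,"wx":0,"wy":0,"wz":0,"grip":0.1},{"x":-0.035,"y":0.011,"z":0,"wx":0,"wy":0,"wz":0,"grip":0.1},{"x":-0.035,"y":0.011,"z":0,"wx":0,"wy":0,"wz":0,"grip":0.1},{"x":-0.035,"y":0.011,"z":0,"wx":0,"wy":0,"wz":0,"grip":0.1},{"x":-0.035,"y":0.011,"z":0,"wx":0,"wy":0,"wz":0,"grip":0.1},{"x":-0.03,"y":0.0095,"z":0,"wx":0,"wy":0,"wz":0,"grip":0.1},{"x":-0.02,"y":0.006,"z":0,"wx":0,"wy":0,"wz":0,"grip":0.1},{"x":-0.01,"y":0.004,"z":0,"wx":0,"wy":0,"wz":0,"grip":0.1},{"x":0,"y":0,"z":0,"wx":0,"wy":0,"wz":0,"grip":0.1},{"x":0,"y":0,"z":0,"wx":0,"wy":0,"wz":0,"grip":0.1}]'

```text
clock: 8.07
eef_pos: [552.6, -218.8, 191.4]
eef_rot: [-3.141, -0.0, 1.186]
wrist_force: [0.4, -0.4, -2.9]
finger_gap: 25.1
```

```bash
python3 - <<'E'
from h import *
s=manip.read_state();print(s["clock"],s["eef_pos"],s["eef_rot"],s["joints"],s["wrist_force"],s["finger_gap"])
p,d=manip.camera("wrist");cv2.imwrite("pics/w3.png",p[:,:,::-1]);np.savez("pics/w3.npz",p=p,d=d,pos=s["eef_pos"],rot=s["eef_rot"])
E
```

```text
8.075 [ 552.56952549 -218.83147587  191.36880774] [-3.14137277e+00 -1.72549730e-04  1.18577886e+00] [-4.38770010e-01  4.09898077e-01  1.40597726e+00  1.65420593e-04
  1.32594616e+00 -5.37926853e-02] [ 0.41972999 -0.44312351 -2.90057455] 25.14459044653667
```

View pics/w3.png

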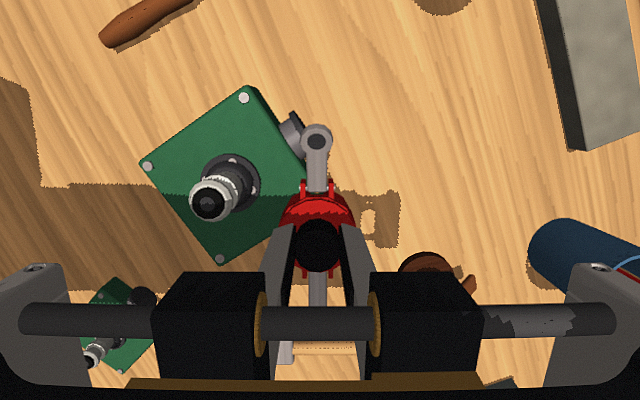

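The picture shows the cap held upright with its arms up. The big box's stub mouth is at about (210,202). I'll measure the lip ring.

```bash
python3 - <<'E'
from h import *
np.set_printoptions(suppress=True,precision=2)
f=np.load("pics/w3.npz");p,d=f["p"],f["d"];st=dict(eef_pos=f["pos"],eef_rot=f["rot"])
ys,xs=np.mgrid[170:240,175:260];uv=np.stack([xs.ravel(),ys.ravel()],1)
P=pts("wrist",uv,d,st);ok=(P[:,2]>100)&(P[:,2]<135);Q=P[ok]
h,e=np.histogram(Q[:,2],np.arange(100,135,1));print(dict(zip(e.astype(int),h)))
zt=np.percentile(Q[:,2],95)
for lo,hi in((108,130),(112,130),(114,130),(116,130)):
    q=Q[(Q[:,2]>lo)&(Q[:,2]<hi)]
    if len(q)>10: c,r=cv2.minEnclosingCircle(q[:,:2].astype(np.float32));print(lo,len(q),c,r)
# box top corners screws
c=np.array([[244,98],[148,166],[220,259]]);b=plane("wrist",c,50,st);print(b,(b[0]+b[2])/2 if 0 else (b[[0,2]].mean(0)))
cv2.imwrite("pics/w3c.png",cv2.resize(p[165:240,170:270,::-1],None,fx=8,fy=8,interpolation=cv2.INTER_NEAREST))
E
```

```text
{np.int64(100): np.int64(15), np.int64(101): np.int64(0), np.int64(102): np.int64(0), np.int64(103): np.int64(0), np.int64(104): np.int64(0), np.int64(105): np.int64(0), np.int64(106): np.int64(0), np.int64(107): np.int64(0), np.int64(108): np.int64(0), np.int64(109): np.int64(0), np.int64(110): np.int64(0), np.int64(111): np.int64(0), np.int64(112): np.int64(5), np.int64(113): np.int64(9), np.int64(114): np.int64(14), np.int64(115): np.int64(21), np.int64(116): np.int64(31), np.int64(117): np.int64(93), np.int64(118): np.int64(125), np.int64(119): np.int64(180), np.int64(120): np.int64(171), np.int64(121): np.int64(42), np.int64(122): np.int64(20), np.int64(123): np.int64(55), np.int64(124): np.int64(324), np.int64(125): np.int64(354), np.int64(126): np.int64(67), np.int64(127): np.int64(3), np.int64(128): np.int64(0), np.int64(129): np.int64(0), np.int64(130): np.int64(0), np.int64(131): np.int64(0), np.int64(132): np.int64(0), np.int64(133): np.int64(0)}
108 1514 (471.93414306640625, -184.16522216796875) 18.414047241210938
112 1514 (471.93414306640625, -184.16522216796875) 18.414047241210938
114 1500 (471.93414306640625, -184.16522216796875) 18.414047241210938
116 1465 (471.7814636230469, -184.3966522216797) 18.384632110595703
[[ 519.09 -115.03   50.  ]
 [ 400.79 -137.63   50.  ]
 [ 423.23 -256.96   50.  ]] [ 471.16 -186.     50.  ]
```

View pics/w3c.png

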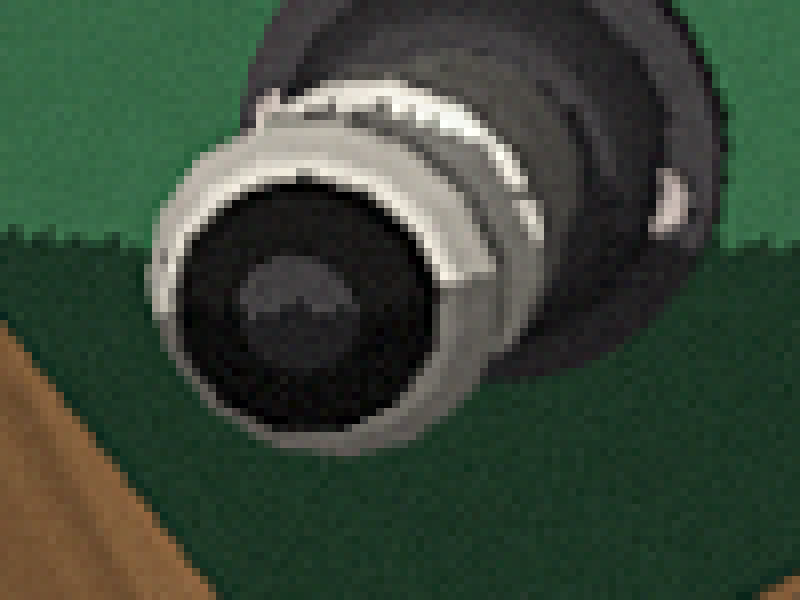

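```bash
python3 - <<'E'
from h import *
np.set_printoptions(suppress=True,precision=2)
f=np.load("pics/w3.npz");p,d=f["p"],f["d"];st=dict(eef_pos=f["pos"],eef_rot=f["rot"])
ys,xs=np.mgrid[170:240,175:260];uv=np.stack([xs.ravel(),ys.ravel()],1)
P=pts("wrist",uv,d,st)
q=P[(P[:,2]>123)&(P[:,2]<128)];print("seal",len(q),np.median(q[:,2]),q.mean(0),cv2.minEnclosingCircle(q[:,:2].astype(np.float32)))
g=cv2.cvtColor(p,cv2.COLOR_RGB2GRAY)
m=np.zeros(g.shape,np.uint8);m[183:222,188:228]=(g[183:222,188:228]<30)
c,_=cv2.findContours(m,cv2.RETR_EXTERNAL,cv2.CHAIN_APPROX_NONE);c=max(c,key=cv2.contourArea)
e=cv2.fitEllipse(c);print(e,plane("wrist",e[0],124.8,st))
# lip outer: brightest ring z 112-122
q=P[(P[:,2]>119)&(P[:,2]<122)];print("lip top?",len(q),np.median(q[:,2]),cv2.minEnclosingCircle(q[:,:2].astype(np.float32)))
d2=np.load("pics/top0_d.npy")
E
```

```text
seal 803 125.05186359968934 [ 472.43 -184.24  125.05] ((472.14569091796875, -184.67506408691406), 13.264301300048828)
((207.90646362304688, 203.00119018554688), (30.112424850463867, 31.055686950683594), 112.69449615478516) [[ 472.68 -184.53  124.8 ]]
lip top? 393 120.06978450474293 ((472.6872863769531, -184.488525390625), 17.394351959228516)
```

Call:
play_rows --commands '[{"x":0.0005,"y":-0.012,"z":0,"wx":0,"wy":0,"wz":0,"grip":0.1},{"x":0.0006,"y":-0.025,"z":0,"wx":0,"wy":0,"wz":0,"grip":0.1},{"x":0.0006,"y":-0.025,"z":0,"wx":0,"wy":0,"wz":0,"grip":0.1},{"x":0,"y":-0.02,"z":0,"wx":0,"wy":0,"wz":0,"grip":0.1},{"x":0,"y":-0.0052,"z":0,"wx":0,"wy":0,"wz":0,"grip":0.1},{"x":0,"y":0,"z":0,"wx":0,"wy":0,"wz":0,"grip":0.1},{"x":0,"y":0,"z":0,"wx":0,"wy":0,"wz":0,"grip":0.1}]'

```text
clock: 9.0
eef_pos: [472.7, -185.4, 191.4]
eef_rot: [3.141, 0.0, 1.185]
wrist_force: [-0.3, -0.1, -3.0]
finger_gap: 24.8
```

```bash
python3 - <<'E'
from h import *
s=manip.read_state();print(s["clock"],s["eef_pos"],s["eef_rot"],s["wrist_force"])
for n in("scene","wrist"):
    p,d=manip.camera(n); np.save(f"pics/{n}4.npy",p)
    if n=="scene": p=cv2.resize(p[90:210,240:370],None,fx=5,fy=5,interpolation=cv2.INTER_NEAREST)
    cv2.imwrite(f"pics/{n}4.png",p[:,:,::-1])
E
```

```text
9.0 [ 472.68544446 -185.38395656  191.40837503] [3.14146957e+00 1.35360545e-05 1.18500399e+00] [-0.33686041 -0.09784194 -3.04485984]
```

View pics/scene4.png

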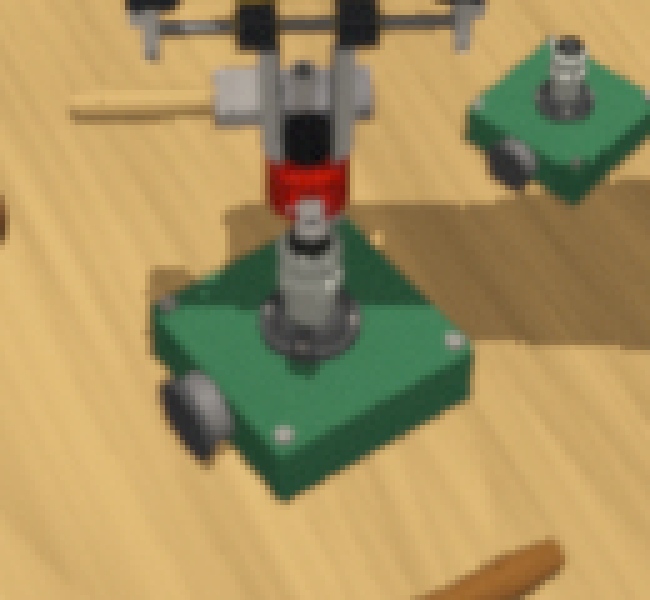

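View pics/wrist4.png

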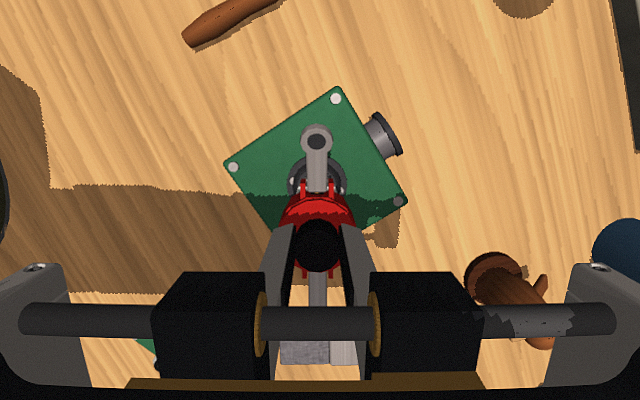

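Both views show the cap centred over the stub, with the lip not yet entered. I'll lower it slowly around the lip.

Call:
play_rows --commands '[{"x":0.0007,"y":-0.0005,"z":0.01,"wx":0,"wy":0,"wz":0,"grip":0.1},{"x":0,"y":0,"z":0.012,"wx":0,"wy":0,"wz":0,"grip":0.1},{"x":0,"y":0,"z":0.008,"wx":0,"wy":0,"wz":0,"grip":0.1},{"x":0,"y":0,"z":0.005,"wx":0,"wy":0,"wz":0,"grip":0.1},{"x":0,"y":0,"z":0.004,"wx":0,"wy":0,"wz":0,"grip":0.1},{"x":0,"y":0,"z":0.003,"wx":0,"wy":0,"wz":0,"grip":0.1},{"x":0,"y":0,"z":0,"wx":0,"wy":0,"wz":0,"grip":0.1}]'

```text
clock: 9.98
eef_pos: [472.1, -184.4, 149.4]
eef_rot: [-3.142, 0.0, 1.185]
wrist_force: [0.1, -0.3, -2.9]
finger_gap: 24.9
```

Call:
play_rows --commands '[{"x":0,"y":0,"z":0.003,"wx":0,"wy":0,"wz":0,"grip":0.1},{"x":0,"y":0,"z":0.003,"wx":0,"wy":0,"wz":0,"grip":0.1},{"x":0,"y":0,"z":0.003,"wx":0,"wy":0,"wz":0,"grip":0.1},{"x":0,"y":0,"z":0,"wx":0,"wy":0,"wz":0,"grip":0.1}]'

```text
clock: 10.48
eef_pos: [472.0, -184.4, 140.2]
eef_rot: [-3.141, -0.0, 1.185]
wrist_force: [-0.4, 0.5, -2.9]
finger_gap: 24.8
```

Call:
play_rows --commands '[{"x":0,"y":0,"z":0.002,"wx":0,"wy":0,"wz":0,"grip":0.1},{"x":0,"y":0,"z":0.002,"wx":0,"wy":0,"wz":0,"grip":0.1},{"x":0,"y":0,"z":0.0015,"wx":0,"wy":0,"wz":0,"grip":0.1},{"x":0,"y":0,"z":0.001,"wx":0,"wy":0,"wz":0,"grip":0.1},{"x":0,"y":0,"z":0,"wx":0,"wy":0,"wz":0,"grip":0.1}]'

```text
clock: 11.1
eef_pos: [472.1, -184.4, 133.9]
eef_rot: [-3.141, 0.0, 1.185]
wrist_force: [-0.3, 0.5, -3.1]
finger_gap: 25.1
```

Call:
play_rows --commands '[{"x":0,"y":0,"z":0.0005,"wx":0,"wy":0,"wz":0,"grip":0.1},{"x":0,"y":0,"z":0.0005,"wx":0,"wy":0,"wz":0,"grip":0.1},{"x":0,"y":0,"z":0.0005,"wx":0,"wy":0,"wz":0,"grip":0.1},{"x":0,"y":0,"z":0,"wx":0,"wy":0,"wz":0,"grip":0.1}]'

```text
clock: 11.6
eef_pos: [472.1, -184.4, 132.4]
eef_rot: [-3.142, -0.0, 1.185]
wrist_force: [0.2, -0.4, -2.7]
finger_gap: 25.1
```

Call:
play_rows --commands '[{"x":0,"y":0,"z":0.0005,"wx":0,"wy":0,"wz":0,"grip":0.1},{"x":0,"y":0,"z":0.0005,"wx":0,"wy":0,"wz":0,"grip":0.1},{"x":0,"y":0,"z":0.0005,"wx":0,"wy":0,"wz":0,"grip":0.1},{"x":0,"y":0,"z":0,"wx":0,"wy":0,"wz":0,"grip":0.1}]'

```text
clock: 12.1
eef_pos: [472.2, -184.4, 131.3]
eef_rot: [3.141, 0.0, 1.185]
wrist_force: [-2.3, 1.1, 4.6]
finger_gap: 24.9
```

Call:
play_rows --commands '[{"x":0,"y":0,"z":0.0004,"wx":0,"wy":0,"wz":0,"grip":0.1},{"x":0,"y":0,"z":0.0004,"wx":0,"wy":0,"wz":0,"grip":0.1},{"x":0,"y":0,"z":0,"wx":0,"wy":0,"wz":0,"grip":0.1}]'

```text
clock: 12.48
eef_pos: [472.1, -184.4, 130.2]
eef_rot: [3.141, -0.0, 1.185]
wrist_force: [-2.1, 1.3, 4.7]
finger_gap: 25.2
```

The seal is touched at about 131.3 and resists with roughly 7.6 N, which matches the expected 8 N. I'll push on slowly.

Call:
play_rows --commands '[{"x":0,"y":0,"z":0.0004,"wx":0,"wy":0,"wz":0,"grip":0.1},{"x":0,"y":0,"z":0.0004,"wx":0,"wy":0,"wz":0,"grip":0.1},{"x":0,"y":0,"z":0.0004,"wx":0,"wy":0,"wz":0,"grip":0.1},{"x":0,"y":0,"z":0.0004,"wx":0,"wy":0,"wz":0,"grip":0.1},{"x":0,"y":0,"z":0,"wx":0,"wy":0,"wz":0,"grip":0.1}]'

```text
clock: 13.1
eef_pos: [472.1, -184.4, 128.5]
eef_rot: [3.142, -0.0, 1.185]
wrist_force: [-0.6, 0.3, 3.5]
finger_gap: 24.7
```

Call:
play_rows --commands '[{"x":0,"y":0,"z":0.0003,"wx":0,"wy":0,"wz":0,"grip":0.1},{"x":0,"y":0,"z":0.0003,"wx":0,"wy":0,"wz":0,"grip":0.1},{"x":0,"y":0,"z":0,"wx":0,"wy":0,"wz":0,"grip":0.1}]'

```text
clock: 13.48
eef_pos: [472.1, -184.4, 127.9]
eef_rot: [3.142, 0.0, 1.185]
wrist_force: [-1.7, 0.6, 4.4]
finger_gap: 24.8
```

Call:
play_rows --commands '[{"x":0,"y":0,"z":0.0003,"wx":0,"wy":0,"wz":0,"grip":0.1},{"x":0,"y":0,"z":0.0003,"wx":0,"wy":0,"wz":0,"grip":0.1},{"x":0,"y":0,"z":0,"wx":0,"wy":0,"wz":0,"grip":0.1}]'

```text
clock: 13.85
eef_pos: [472.1, -184.4, 127.3]
eef_rot: [3.142, 0.0, 1.185]
wrist_force: [-1.1, 0.7, 4.4]
finger_gap: 25.2
```

Call:
play_rows --commands '[{"x":0,"y":0,"z":0.0003,"wx":0,"wy":0,"wz":0,"grip":0.1},{"x":0,"y":0,"z":0,"wx":0,"wy":0,"wz":0,"grip":0.1}]'

```text
clock: 14.1
eef_pos: [472.1, -184.4, 127.0]
eef_rot: [3.142, 0.0, 1.185]
wrist_force: [-2.1, 0.5, 5.0]
finger_gap: 25.1
```

Call:
play_rows --commands '[{"x":0,"y":0,"z":0.0003,"wx":0,"wy":0,"wz":0,"grip":0.1},{"x":0,"y":0,"z":0,"wx":0,"wy":0,"wz":0,"grip":0.1}]'

```text
clock: 14.35
eef_pos: [472.1, -184.5, 126.8]
eef_rot: [3.141, 0.0, 1.185]
wrist_force: [-1.9, 0.3, 4.4]
finger_gap: 24.9
```

Call:
play_rows --commands '[{"x":0,"y":0,"z":0.0003,"wx":0,"wy":0,"wz":0,"grip":0.1},{"x":0,"y":0,"z":0,"wx":0,"wy":0,"wz":0,"grip":0.1}]'

```text
clock: 14.6
eef_pos: [472.1, -184.5, 126.7]
eef_rot: [3.141, 0.0, 1.185]
wrist_force: [-1.8, 1.7, 7.6]
finger_gap: 25.1
```

Call:
play_rows --commands '[{"x":0,"y":0,"z":0.0003,"wx":0,"wy":0,"wz":0,"grip":0.1},{"x":0,"y":0,"z":0,"wx":0,"wy":0,"wz":0,"grip":0.1}]'

```text
clock: 14.85
eef_pos: [472.1, -184.5, 126.7]
eef_rot: [3.141, 0.0, 1.185]
wrist_force: [-4.0, 1.9, 10.8]
finger_gap: 25.0
```

That is the hard stop. The force now rises about 11 N/mm, so I'll go up to about 19 N at the wrist plus 3 N of cap weight.

Call:
play_rows --commands '[{"x":0,"y":0,"z":0.0004,"wx":0,"wy":0,"wz":0,"grip":0.1},{"x":0,"y":0,"z":0,"wx":0,"wy":0,"wz":0,"grip":0.1}]'

```text
clock: 15.1
eef_pos: [472.2, -184.5, 126.7]
eef_rot: [3.141, 0.0, 1.185]
wrist_force: [-6.7, 2.5, 15.6]
finger_gap: 25.1
```

Call:
play_rows --commands '[{"x":0,"y":0,"z":0.0004,"wx":0,"wy":0,"wz":0,"grip":0.1},{"x":0,"y":0,"z":0,"wx":0,"wy":0,"wz":0,"grip":0.1}]'

```text
clock: 15.35
eef_pos: [472.2, -184.5, 126.7]
eef_rot: [3.141, 0.0, 1.185]
wrist_force: [-7.9, 3.4, 20.2]
finger_gap: 25.2
```

Call:
play_rows --commands '[{"x":0,"y":0,"z":0,"wx":0,"wy":0,"wz":0,"grip":0.1},{"x":0,"y":0,"z":0,"wx":0,"wy":0,"wz":0,"grip":0.1},{"x":0,"y":0,"z":0,"wx":0,"wy":0,"wz":0,"grip":0.1},{"x":0,"y":0,"z":0,"wx":0,"wy":0,"wz":0,"grip":0.1}]'

```text
clock: 15.85
eef_pos: [472.2, -184.5, 126.7]
eef_rot: [3.141, 0.0, 1.185]
wrist_force: [-8.2, 3.8, 20.1]
finger_gap: 24.7
```

Call:
play_rows --commands '[{"x":0,"y":0,"z":-0.0008,"wx":0,"wy":0,"wz":0,"grip":0.1},{"x":0,"y":0,"z":-0.0006,"wx":0,"wy":0,"wz":0,"grip":0.1},{"x":0,"y":0,"z":0,"wx":0,"wy":0,"wz":0,"grip":0.1}]'

```text
clock: 16.23
eef_pos: [472.1, -184.4, 126.7]
eef_rot: [3.142, 0.0, 1.185]
wrist_force: [-0.7, 0.7, 4.5]
finger_gap: 25.1
```

Call:
play_rows --commands '[{"x":0,"y":0,"z":0,"wx":0,"wy":0,"wz":0,"grip":0.5},{"x":0,"y":0,"z":0,"wx":0,"wy":0,"wz":0,"grip":0.5},{"x":0,"y":0,"z":0,"wx":0,"wy":0,"wz":0,"grip":0.5},{"x":0,"y":0,"z":-0.01,"wx":0,"wy":0,"wz":0,"grip":0.5},{"x":0,"y":0,"z":-0.025,"wx":0,"wy":0,"wz":0,"grip":0.5},{"x":0,"y":0,"z":-0.03,"wx":0,"wy":0,"wz":0,"grip":0.8},{"x":0,"y":0,"z":-0.025,"wx":0,"wy":0,"wz":0,"grip":1},{"x":0,"y":0,"z":-0.01,"wx":0,"wy":0,"wz":0,"grip":1},{"x":0,"y":0,"z":0,"wx":0,"wy":0,"wz":0,"grip":1}]'

```text
clock: 17.35
eef_pos: [472.1, -184.5, 227.0]
eef_rot: [3.141, 0.0, 1.185]
wrist_force: [0.2, 0.4, -0.8]
finger_gap: 83.8
```

```bash
python3 - <<'E'
from h import *
s=manip.read_state();print(s["clock"],s["eef_pos"],s["eef_rot"],s["joints"],s["wrist_force"])
p,d=manip.camera("wrist");cv2.imwrite("pics/w5.png",p[:,:,::-1]);np.savez("pics/w5.npz",p=p,d=d,pos=s["eef_pos"],rot=s["eef_rot"])
E
```

```text
17.35 [ 472.13580902 -184.46944107  226.95940001] [3.14092990e+00 8.91873417e-05 1.18496950e+00] [-4.44715104e-01  1.86236343e-01  1.61134290e+00 -5.13495790e-05
  1.34334656e+00 -5.88767473e-02] [ 0.23806172  0.38629238 -0.79065727]
```

View pics/w5.png

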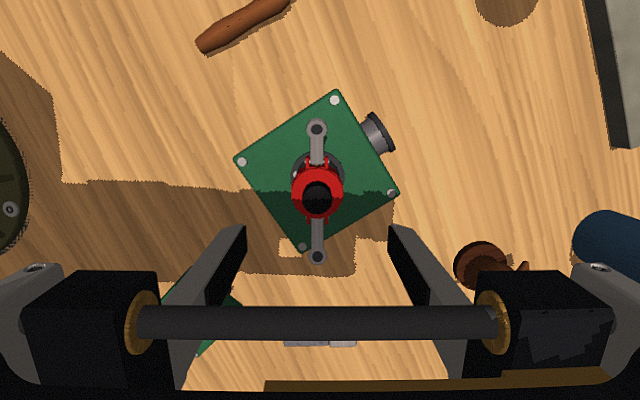

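The cap sits on the stub with both arms up, knob at about (317,197). I'll check its centre and height, then turn 90°.

```bash
python3 - <<'E'
from h import *
np.set_printoptions(suppress=True,precision=2)
f=np.load("pics/w5.npz");p,d=f["p"],f["d"];st=dict(eef_pos=f["pos"],eef_rot=f["rot"])
g=cv2.cvtColor(p,cv2.COLOR_RGB2HSV)
red=((g[...,0]<6)|(g[...,0]>174))&(g[...,1]>150)&(g[...,2]>60)
ys,xs=np.where(red);P=pts("wrist",np.stack([xs,ys],1),d,st);t=P[np.abs(P[:,2]-125)<4]
print(len(t),np.median(t[:,2]),cv2.minEnclosingCircle(t[:,:2].astype(np.float32)))
e=[[316,129],[317,257]];P=pts("wrist",e,d,st);print(P,P.mean(0),np.degrees(np.arctan2(*(P[0]-P[1])[1::-1])))
E
```

```text
1265 125.31948263296425 ((471.52899169921875, -183.4912109375), 23.97203254699707)
[[ 492.53 -130.75  131.75]
 [ 449.67 -238.9   131.21]] [ 471.1  -184.82  131.48] 68.38499575963304
```

Call:
play_rows --commands '[{"x":0,"y":0,"z":0,"wx":0,"wy":0,"wz":10,"grip":1},{"x":0,"y":0,"z":0,"wx":0,"wy":0,"wz":10,"grip":1},{"x":0,"y":0,"z":0,"wx":0,"wy":0,"wz":10,"grip":1},{"x":0,"y":0,"z":0,"wx":0,"wy":0,"wz":10,"grip":1},{"x":0,"y":0,"z":0,"wx":0,"wy":0,"wz":10,"grip":1},{"x":0,"y":0,"z":0,"wx":0,"wy":0,"wz":10,"grip":1},{"x":0,"y":0,"z":0,"wx":0,"wy":0,"wz":10,"grip":1},{"x":0,"y":0,"z":0,"wx":0,"wy":0,"wz":10,"grip":1},{"x":0,"y":0,"z":0,"wx":0,"wy":0,"wz":10,"grip":1},{"x":0,"y":0,"z":0,"wx":0,"wy":0,"wz":0,"grip":1},{"x":0,"y":0,"z":0,"wx":0,"wy":0,"wz":0,"grip":1}]'

```text
clock: 18.77
eef_pos: [472.0, -184.4, 226.2]
eef_rot: [-3.142, 0.001, -0.382]
wrist_force: [-0.6, 0.1, 0.4]
finger_gap: 93.9
```

Call:
play_rows --commands '[{"x":0,"y":0,"z":0.015,"wx":0,"wy":0,"wz":0,"grip":1},{"x":0,"y":0,"z":0.025,"wx":0,"wy":0,"wz":0,"grip":1},{"x":0,"y":0,"z":0.025,"wx":0,"wy":0,"wz":0,"grip":1},{"x":0,"y":0,"z":0.015,"wx":0,"wy":0,"wz":0,"grip":1},{"x":0,"y":0,"z":0.006,"wx":0,"wy":0,"wz":0,"grip":1},{"x":0,"y":0,"z":0.003,"wx":0,"wy":0,"wz":0,"grip":1},{"x":0,"y":0,"z":0,"wx":0,"wy":0,"wz":0,"grip":1}]'

```text
clock: 19.65
eef_pos: [472.3, -184.5, 138.1]
eef_rot: [3.142, -0.001, -0.386]
wrist_force: [-0.2, -0.1, 0.0]
finger_gap: 93.9
```

Call:
play_rows --commands '[{"x":0,"y":0,"z":0.002,"wx":0,"wy":0,"wz":0,"grip":1},{"x":0,"y":0,"z":0.002,"wx":0,"wy":0,"wz":0,"grip":1},{"x":0,"y":0,"z":0.002,"wx":0,"wy":0,"wz":0,"grip":1},{"x":0,"y":0,"z":0.002,"wx":0,"wy":0,"wz":0,"grip":1}]'

```text
clock: 20.15
eef_pos: [472.1, -184.4, 129.6]
eef_rot: [3.142, -0.0, -0.386]
wrist_force: [0.1, -0.2, -0.8]
finger_gap: 94.0
```

Call:
play_rows --commands '[{"x":0,"y":0,"z":0.002,"wx":0,"wy":0,"wz":0,"grip":1},{"x":0,"y":0,"z":0.002,"wx":0,"wy":0,"wz":0,"grip":1},{"x":0,"y":0,"z":0.002,"wx":0,"wy":0,"wz":0,"grip":1},{"x":0,"y":0,"z":0.002,"wx":0,"wy":0,"wz":0,"grip":1}]'

```text
clock: 20.65
eef_pos: [472.5, -184.6, 122.3]
eef_rot: [3.141, -0.001, -0.386]
wrist_force: [-0.3, 0.2, 6.9]
finger_gap: 94.0
```

Call:
play_rows --commands '[{"x":0,"y":0,"z":0.0015,"wx":0,"wy":0,"wz":0,"grip":1},{"x":0,"y":0,"z":0.0015,"wx":0,"wy":0,"wz":0,"grip":1},{"x":0,"y":0,"z":0.0015,"wx":0,"wy":0,"wz":0,"grip":1}]'

```text
clock: 21.02
eef_pos: [472.6, -184.7, 117.9]
eef_rot: [3.141, -0.002, -0.386]
wrist_force: [0.3, 0.5, 6.9]
finger_gap: 94.2
```

Call:
play_rows --commands '[{"x":0,"y":0,"z":0.0015,"wx":0,"wy":0,"wz":0,"grip":1},{"x":0,"y":0,"z":0.0015,"wx":0,"wy":0,"wz":0,"grip":1},{"x":0,"y":0,"z":0.0015,"wx":0,"wy":0,"wz":0,"grip":1}]'

```text
clock: 21.4
eef_pos: [472.6, -184.7, 113.4]
eef_rot: [3.141, -0.002, -0.386]
wrist_force: [0.1, -0.4, 5.6]
finger_gap: 94.0
```

Call:
play_rows --commands '[{"x":0,"y":0,"z":0.0015,"wx":0,"wy":0,"wz":0,"grip":1},{"x":0,"y":0,"z":0.0015,"wx":0,"wy":0,"wz":0,"grip":1},{"x":0,"y":0,"z":0.0015,"wx":0,"wy":0,"wz":0,"grip":1}]'

```text
clock: 21.78
eef_pos: [472.6, -184.7, 108.8]
eef_rot: [3.141, -0.002, -0.386]
wrist_force: [0.3, 0.0, 5.2]
finger_gap: 94.1
```

Call:
play_rows --commands '[{"x":0,"y":0,"z":0.0015,"wx":0,"wy":0,"wz":0,"grip":1},{"x":0,"y":0,"z":0.0015,"wx":0,"wy":0,"wz":0,"grip":1},{"x":0,"y":0,"z":0.0015,"wx":0,"wy":0,"wz":0,"grip":1},{"x":0,"y":0,"z":0.0015,"wx":0,"wy":0,"wz":0,"grip":1}]'

```text
clock: 22.28
eef_pos: [472.6, -184.7, 102.8]
eef_rot: [3.141, -0.002, -0.386]
wrist_force: [-0.9, -0.2, 7.1]
finger_gap: 94.0
```

Call:
play_rows --commands '[{"x":0,"y":0,"z":0.0015,"wx":0,"wy":0,"wz":0,"grip":1},{"x":0,"y":0,"z":0.0015,"wx":0,"wy":0,"wz":0,"grip":1},{"x":0,"y":0,"z":0.0015,"wx":0,"wy":0,"wz":0,"grip":1},{"x":0,"y":0,"z":0.0015,"wx":0,"wy":0,"wz":0,"grip":1}]'

```text
clock: 22.78
eef_pos: [472.6, -184.7, 96.7]
eef_rot: [3.141, -0.001, -0.386]
wrist_force: [0.4, -0.0, 4.9]
finger_gap: 94.1
```

Call:
play_rows --commands '[{"x":0,"y":0,"z":0.0015,"wx":0,"wy":0,"wz":0,"grip":1},{"x":0,"y":0,"z":0.0015,"wx":0,"wy":0,"wz":0,"grip":1},{"x":0,"y":0,"z":0.0015,"wx":0,"wy":0,"wz":0,"grip":1},{"x":0,"y":0,"z":0.0015,"wx":0,"wy":0,"wz":0,"grip":1}]'

```text
clock: 23.28
eef_pos: [472.3, -184.5, 90.3]
eef_rot: [3.142, -0.001, -0.386]
wrist_force: [0.1, -0.9, 4.8]
finger_gap: 94.0
```

Call:
play_rows --commands '[{"x":0,"y":0,"z":0.0015,"wx":0,"wy":0,"wz":0,"grip":1},{"x":0,"y":0,"z":0.0015,"wx":0,"wy":0,"wz":0,"grip":1},{"x":0,"y":0,"z":0.0015,"wx":0,"wy":0,"wz":0,"grip":1},{"x":0,"y":0,"z":0.0015,"wx":0,"wy":0,"wz":0,"grip":1}]'

```text
clock: 23.78
eef_pos: [472.0, -184.4, 84.1]
eef_rot: [3.142, 0.0, -0.386]
wrist_force: [-0.3, 0.2, 4.1]
finger_gap: 94.1
```

Call:
play_rows --commands '[{"x":0,"y":0,"z":0.0015,"wx":0,"wy":0,"wz":0,"grip":1},{"x":0,"y":0,"z":0.0015,"wx":0,"wy":0,"wz":0,"grip":1},{"x":0,"y":0,"z":0.0015,"wx":0,"wy":0,"wz":0,"grip":1},{"x":0,"y":0,"z":0.0015,"wx":0,"wy":0,"wz":0,"grip":1}]'

```text
clock: 24.28
eef_pos: [472.1, -184.4, 78.1]
eef_rot: [-3.142, 0.0, -0.386]
wrist_force: [0.2, 0.1, 2.5]
finger_gap: 94.1
```

```bash
python3 - <<'E'
from h import *
s=manip.read_state();print(s["clock"],s["eef_pos"],s["wrist_force"])
for n in("scene","wrist"):
    p,d=manip.camera(n)
    if n=="scene": p=cv2.resize(p[90:210,240:370],None,fx=5,fy=5,interpolation=cv2.INTER_NEAREST)
    cv2.imwrite(f"pics/{n}6.png",p[:,:,::-1])
E
```

```text
24.275 [ 472.060401   -184.42143498   78.11156647] [0.16305013 0.1203478  2.54169424]
```

View pics/scene6.png

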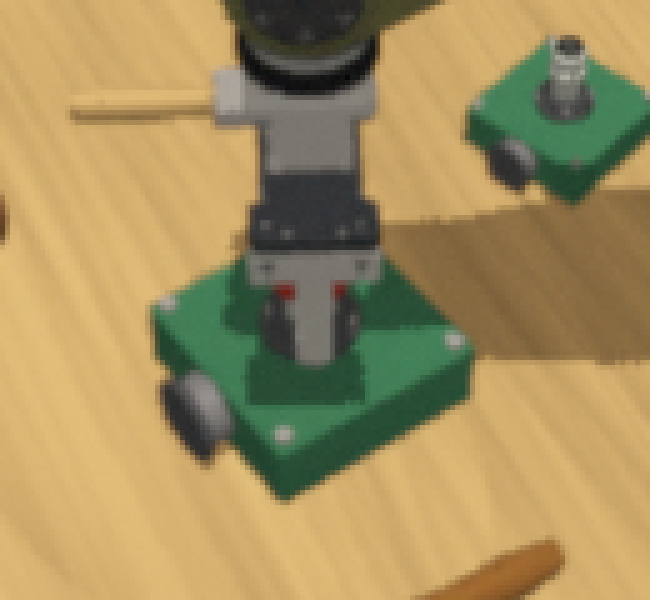

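View pics/wrist6.png

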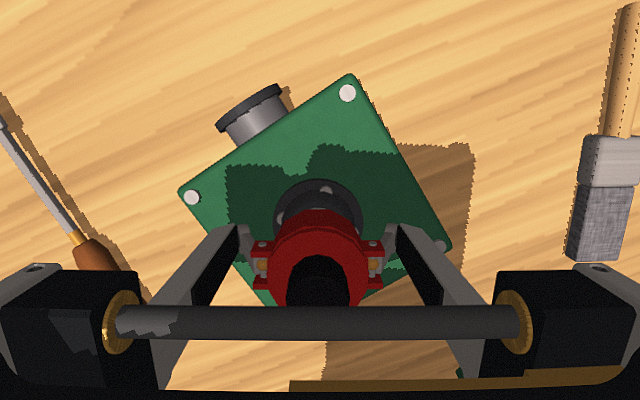

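The wrist picture shows the cap level between the fingers, with both arms folded steeply down inside them. I'll go 6 mm further down, then squeeze gently.

Call:
play_rows --commands '[{"x":0,"y":0,"z":0.0015,"wx":0,"wy":0,"wz":0,"grip":1},{"x":0,"y":0,"z":0.0015,"wx":0,"wy":0,"wz":0,"grip":1},{"x":0,"y":0,"z":0.0015,"wx":0,"wy":0,"wz":0,"grip":1},{"x":0,"y":0,"z":0.0015,"wx":0,"wy":0,"wz":0,"grip":1}]'

```text
clock: 24.88
eef_pos: [472.1, -184.4, 72.1]
eef_rot: [-3.142, 0.0, -0.386]
wrist_force: [-0.1, 0.7, 3.2]
finger_gap: 94.1
```

Call:
play_rows --commands '[{"x":0,"y":0,"z":0,"wx":0,"wy":0,"wz":0,"grip":0.85},{"x":0,"y":0,"z":0,"wx":0,"wy":0,"wz":0,"grip":0.75},{"x":0,"y":0,"z":0,"wx":0,"wy":0,"wz":0,"grip":0.66},{"x":0,"y":0,"z":0,"wx":0,"wy":0,"wz":0,"grip":0.6},{"x":0,"y":0,"z":0,"wx":0,"wy":0,"wz":0,"grip":0.6},{"x":0,"y":0,"z":0,"wx":0,"wy":0,"wz":0,"grip":0.6}]' --squeeze 20

```text
clock: 25.62
eef_pos: [471.9, -184.4, 72.1]
eef_rot: [3.142, 0.0, -0.386]
wrist_force: [-0.4, -0.1, -4.0]
finger_gap: 63.5
```

The gap of 63.5 matches the stated 64 over hanging arms. I'll squeeze a little firmer, then open and rise.

Call:
play_rows --commands '[{"x":0,"y":0,"z":0,"wx":0,"wy":0,"wz":0,"grip":0.55},{"x":0,"y":0,"z":0,"wx":0,"wy":0,"wz":0,"grip":0.55},{"x":0,"y":0,"z":0,"wx":0,"wy":0,"wz":0,"grip":0.55}]' --squeeze 35

```text
clock: 26.0
eef_pos: [472.1, -184.4, 72.2]
eef_rot: [3.142, 0.0, -0.386]
wrist_force: [-0.0, 0.5, -3.5]
finger_gap: 63.1
```

Call:
play_rows --commands '[{"x":0,"y":0,"z":0,"wx":0,"wy":0,"wz":0,"grip":1},{"x":0,"y":0,"z":0,"wx":0,"wy":0,"wz":0,"grip":1},{"x":0,"y":0,"z":0,"wx":0,"wy":0,"wz":0,"grip":1},{"x":0,"y":0,"z":0,"wx":0,"wy":0,"wz":0,"grip":1},{"x":0,"y":0,"z":0,"wx":0,"wy":0,"wz":0,"grip":1}]'

```text
clock: 26.62
eef_pos: [472.1, -184.5, 72.3]
eef_rot: [3.142, -0.0, -0.386]
wrist_force: [0.1, -0.1, 1.2]
finger_gap: 94.1
```

Call:
play_rows --commands '[{"x":0,"y":0,"z":-0.01,"wx":0,"wy":0,"wz":0,"grip":1},{"x":0,"y":0,"z":-0.025,"wx":0,"wy":0,"wz":0,"grip":1},{"x":0,"y":0,"z":-0.03,"wx":0,"wy":0,"wz":0,"grip":1},{"x":0,"y":0,"z":-0.03,"wx":0,"wy":0,"wz":0,"grip":1},{"x":0,"y":0,"z":-0.03,"wx":0,"wy":0,"wz":0,"grip":1},{"x":0,"y":0,"z":-0.02,"wx":0,"wy":0,"wz":0,"grip":1},{"x":0,"y":0,"z":-0.01,"wx":0,"wy":0,"wz":0,"grip":1},{"x":0,"y":0,"z":0,"wx":0,"wy":0,"wz":0,"grip":1}]'

```text
clock: 27.62
eef_pos: [472.2, -184.4, 227.6]
eef_rot: [3.142, -0.001, -0.386]
wrist_force: [-0.8, -0.3, -0.4]
finger_gap: 93.9
```

```bash
python3 - <<'E'
from h import *
s=manip.read_state();print(s["clock"],s["eef_pos"],s["wrist_force"])
p,d=manip.camera("wrist");np.savez("pics/w7.npz",p=p,d=d,pos=s["eef_pos"],rot=s["eef_rot"]);cv2.imwrite("pics/w7.png",p[:,:,::-1])
p,d=manip.camera("scene");cv2.imwrite("pics/s7full.png",p[:,:,::-1]);p=cv2.resize(p[90:210,240:370],None,fx=5,fy=5,interpolation=cv2.INTER_NEAREST);cv2.imwrite("pics/s7.png",p[:,:,::-1])
E
```

```text
27.625 [ 472.15079859 -184.44853586  227.60614584] [-0.78184755 -0.34899139 -0.44196434]
```

View pics/w7.png

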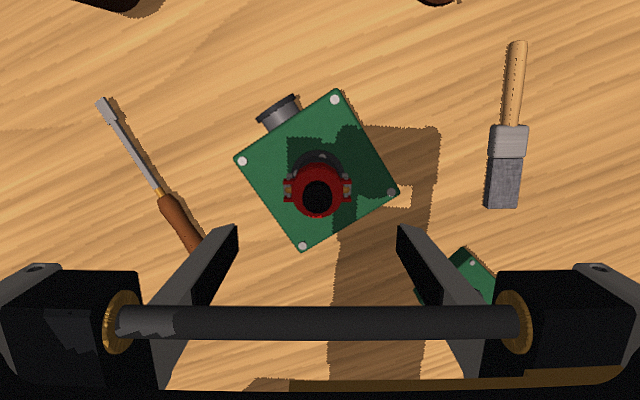

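View pics/s7.png

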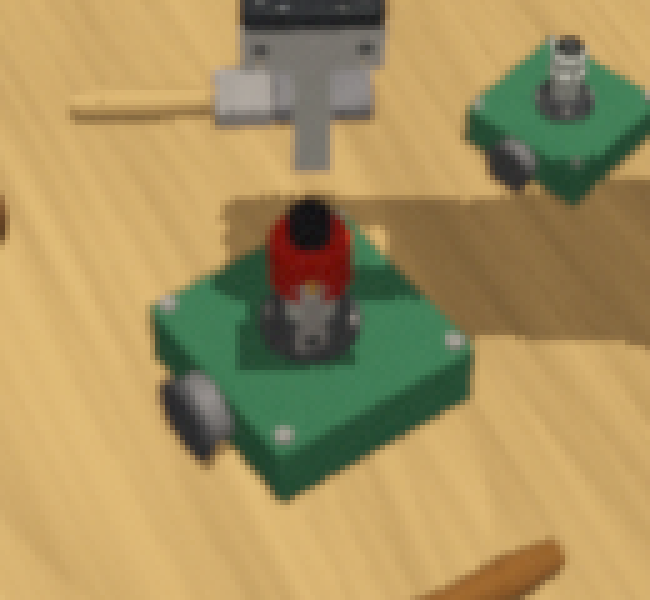

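The cap sits level on the stub. The near arm hangs straight down at about (310,320), and from above neither arm sticks out beyond its hinge ears. I'll check the cap height and then hand in.

```bash
python3 - <<'E'
from h import *
f=np.load("pics/w7.npz");p,d=f["p"],f["d"];st=dict(eef_pos=f["pos"],eef_rot=f["rot"])
g=cv2.cvtColor(p,cv2.COLOR_RGB2HSV)
red=((g[...,0]<6)|(g[...,0]>174))&(g[...,1]>150)&(g[...,2]>60)
ys,xs=np.where(red);P=pts("wrist",np.stack([xs,ys],1),d,st);t=P[np.abs(P[:,2]-125)<4]
print(len(t),np.median(t[:,2]),t[:,2].std(),t.mean(0))
s=manip.read_state();print(s["clock"],s["wrist_force"]);print(manip.sign_off())
E
```

```text
1225 125.30894643322227 0.8708042143130423 [ 475.51497932 -185.66546882  125.24062531]
27.725 [ 0.03444043 -0.15186373 -0.07873466]
the job is handed in; nothing more can be done
None
```

The red cap is clamped on the larger green box's stub, with both cam arms down. I handed the job in at about 27.7 s of the 64 s allowed.

- **Pressing home:** With the arms still up, the seal gave way at about 8 N. I then held the cap on the hard stop for about 0.5 s at 20 N on the wrist sensor, or about 23 N on the stub with the cap's weight. In that hold the sensor also read about 9 N sideways, which eased when I backed off.
- **Arms:** I lowered the open gripper astride the knob, which swung both arms down together with at most about 7 N of vertical force at the readings. I then squeezed them in at 20 N and again at 35 N. The gap closed to 63.1–63.5 mm, against 64 stated for arms fully down.
- **Last checks:** The cap's top measured 125.3 mm both before and after the arms came down, so it stayed seated. The near arm visibly hangs straight. The far arm is hidden from the scene camera, so its position rests on the gap reading and the view from above. The gripper was clear with almost no wrist force.
- **Disagreements:** The first top-camera estimate of the stub was about 2–3 mm off the wrist-camera one. I used the wrist camera's, and the cap went on without touching the lip.
- **Refused calls:** The first two move calls were refused because their rows left out some fields. Nothing moved.

I did not touch anything else on the bench.

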